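# Hang the dip basket in the cleaning beaker

### The arm

A 6-joint arm with a two-finger parallel gripper is mounted at the origin on a cart in front of the work surface, level with it; the furniture and walls round the work are solid. World frame = base frame: x ahead of the robot, y to its left, z up, the work surface at z = 0. Lengths are in m, angles in degrees, forces in N, time in s.
With the tool pointing down it reaches from about 0.3 to 0.95 m from the base axis. Payload 3.1 kg.
Tool frame: the origin (TCP) lies on the centre line of the jaws, within the pads' length; the fingertips stand 14 mm ahead of it and the grasp point (between the pads) lies 5 mm behind it; z points along the fingers, y is the line along which they close (so a half turn about z gives the same grasp; the last joint's range is limited). The gripper opens to 85 mm and grips with 20 to 120 N. Pads are 22 mm wide; open, the fingers measure 114 mm over their backs; the gripper's body (76 mm by 85 mm) begins 54 mm behind the grasp point. The pads swing forward as they close: fully open they stand 13 mm farther back than shut.
Start: joints at [60.407, 17.653, 93.61, -0, 68.738, -3.994], TCP at [0.27, 0.564, 0.245] pointing down, gripper open.
Joint ranges: [-175.34, 175.34], [-45.06, 112.39], [2.9, 150.54], [-68.45, 248.45], [3.09, 151.38], [-168.51, 168.51]. Speed limits (degrees/s): [159.86, 159.86, 180, 180, 180, 180].

### API

Orientations are given as a 3x3 rotation matrix whose columns are the frame's x, y, z axes.
In Python, from bench import * gives the robot as it stands. The module is installed in compiled form; this text tells all that it offers.
- The arm moves only by the shell command python3 -m pendant 'ROWS' [FORCE]. ROWS is a JSON object of lists of equal length, an entry for each row: "angular": the turn, a rotation vector about the world's x, y, z in degrees, a list of three; "dp": the shift along the world's x, y, z in m, a list of three; "fingers": the closure, from 0 (fully open) to 1 (shut). A call has exactly 8 rows; each row shifts and turns the commanded pose from where the row before left it; what a row does not reach is not made up. A row lasts 1/12 s, in which the tool goes at most 41.7 mm and 7.16 degrees, less where a joint would pass 70% of its speed; a pose out of reach is approached as far as the arm can. A call with a gripper value outside its range is refused whole. The fingers move at their own pace and stop on an object; FORCE is the grip in N (left out, the last holds). Time passes only in rows, so rows that do not move let the fingers close, or fill a call up. It gives the time, the measured TCP pose, the force, the opening and the grip force at its end, in the units of the state.
- get_state(): the state, without advancing time (a new reading comes with each control period).
- snapshot(name): name is "scene" or "top" or "wrist"; returns a dict with "pixels" (420x560x3 uint8, blue, green, red), "mtx" (3x3 intrinsics, pixels), "k1" (the pictures are not rectified: a ray, as slopes to the right and down, at radius r is drawn at 1 + k1 r^2 times it, then the intrinsics apply), "rvec" (rotation vector, rad) and "tvec" (3), from world to camera coordinates, as OpenCV has them. Camera axes: x right, y down, z forward; pixel columns grow to the right and rows downward; lengths in m; the calibration is good to about 2 mm. A picture is of the moment at which its call begins. There is no depth.
- hand_in(): hands the job in; it is judged then, once.
Trained networks look in a picture, given as the dict that the camera call returned (one of the last four; its "shot" number tells which), for a name from the list of things; names that differ only in an ending like _2 or _b are one class to them, and where a whole thing is asked for, a point or a joint stands for the part that bears it (a point fixed in the world has none). Each returns a list of dicts, best first, with "conf" (0 to 1); they miss things now and then, are a little off and sometimes report something else, mostly with a low value. They report only what shows in the picture. A call takes as long as a camera call. They do not tell look-alikes from the thing itself.
- look_for(picture, thing): "location" ([column, row] in pixels, amid what is visible of it).
The state is a dict: "time": time; "joint_pos": joint angles; "qd": joint speeds; "joint_torque": joint torques, N m; "tool_pos": TCP position; "eef_rot": TCP orientation; "contact_force": force on the tool from outside, world axes, zero at the start; "moment": the same for the moment, N m; "opening": finger opening in m; "grip_force": force on a finger pad.
Only numpy, scipy, OpenCV 4.12 (cv2) and the standard library are available. Lean on these libraries where they do the work, as an engineer would, in place of code of your own. Each camera call takes 0.05 s, during which the arm holds its last target. There are 200 camera calls.

### The job

Swing the hook arm of the dip station round until its hook stands over the middle of the tall steel beaker (not the low white dish), and only then hang the wire dip basket on the hook by its bail, so that it hangs free and still inside the beaker with the specimen mount lying in it. The beaker and the dish stay in their seats, and the loose things lying about on the desk stay where they are.

Things in the scene. Friction and masses are not known exactly. Their poses are not given: they have to be found in the camera images.
- station: Grey cast base, fixed: a hub of radius 40 mm and two round vessel seats (radius 57, rim 14, floor 10 mm above the desk). Origin at desk level on the axis of the upright post, z up. Seat centres are 105 mm from that axis, 1.1 rad either side of its own -x. It carries the swivelling hook arm; its highest part, the nut on the post, is 143 mm above the desk.
- swivel (a joint): Hook arm's turn about the post axis, rad: 0 along the station's -x, growing counter-clockwise from above; seats at -1.1 and +1.1, stops at -2.6 and 2.6; friction 0.2 N m keeps it where left. The level arm is a flat bar 10 wide, 14 mm tall, 10 to 80 mm from the axis, centre 128 mm above the desk; then an 8 mm round hook bar dips to the saddle and rises to an upturned tip.
- hook_bar (a point): Centre of the arm's flat bar, 60 mm from the post axis and 128 mm above the desk; here it can be pinched from above across its 10 mm width, or pushed from the side.
- hook_saddle (a point): Centre line of the hook bar at the bottom of its saddle, 105 mm from the post axis (as the seats are), 120 mm above the desk. Outward of it the upturned tip ends 128 mm from the post axis, its top 19 mm above this point; inward the arm's top is 15 mm above this point, its underside at most 4 mm below.
- beaker: Open stainless steel beaker standing loose in one of the two seats, outer diameter 98 mm (102 mm at the rim), 58 mm tall, wall 3 mm, 0.3 kg. Origin at the centre of its underside, 10 mm above the desk, z up; its rim is 68 mm above the desk.
- dish: Low white porcelain dish standing loose in the other seat, 94 mm across, 22 mm tall. Origin at the centre of its underside.
- basket: Steel wire basket standing on the desk, about 0.12 kg with the mount: round cup 45 across, 26 mm tall, origin at the centre of its underside, z up. A bail of 4 mm wire in the y-z plane: legs at y = +-21.5, crossbar at z = 84 mm, its middle 22 mm notched up to z = 93. Its window (z 26 to 81, 38 mm wide) is open along x: the hook passes through along x from either side. Stem and grip above.
- bail_notch (a point): Point on the basket's axis 85 mm above its underside, just below the notch of the crossbar, which centres itself on the smooth hook: where the centre of the hook bar comes to lie when the basket hangs properly (the cup's underside is then about 35 mm above the desk, inside the beaker and clear of its floor).
- basket_grip (a point): Middle of the black grip, a 16 x 16 mm square block 38 mm tall with faces across the basket's x and y, on the basket's axis 131 mm above its underside (112 to 150 mm).
- mount: Resin specimen mount, a disc 30 mm across and 16 mm tall, 0.03 kg, lying loose in the basket's cup on its 2 mm floor, with about 5 mm play all round. Origin at the centre of its underside.
- microscope: White upright microscope, fixed, standing behind the basket (farther from the robot); keep the hand and arm clear of it. Origin on the desk; it reaches about 150 mm towards the robot and 140 mm to either side of its origin and stands over 0.5 m tall.
- loupe: Black stand loupe, 37 mm across, 39 mm tall; bystander, loose.
- mount_a: Specimen mount, 30 x 16 mm, lying on the desk; bystander, loose.
- mount_b: Specimen mount, 30 x 16 mm, lying on the desk; bystander, loose.
- tweezers: Steel tweezers, 126 mm long, lying on the desk; bystander, loose.
- petri_dish: Glass dish 70 mm across, 14 mm tall; bystander, loose.
There are look-alikes about, which are no part of the job. Leave any blue look-alike of the basket alone.

How it is judged:
By the outcome, as a careful person would: the job done as asked, in the order asked, and still so for the second after the job is handed in, with the robot touching nothing.
It also fails if it takes over 54 s, if anything falls off the work surface, if the arm or the gripper's body presses on something with over 40 N, if the wrist force passes 120 N, or if a joint passes its speed limit or range.

## Working session

There is one attempt and no reset: what is moved stays moved. The work goes in short steps, Python scripts to look and compute and a shell command to move; the robot and the scene stay as the last step left them, time stands still between calls to the robot, and variables do not carry over. Pictures are saved under pics/ and viewed, at most 10 in all, crops included, and the job is handed in when it is done.

```bash
mkdir -p pics; cat > h.py <<'E'
import numpy as np, cv2
from bench import *
def cam(s): 
    R=cv2.Rodrigues(np.array(s["rvec"],float))[0]; t=np.array(s["tvec"],float).ravel(); return R,t,np.array(s["mtx"],float),float(s["k1"])
def proj(s,P):
    R,t,K,k=cam(s); c=np.atleast_2d(P)@R.T+t; u=c[:,:2]/c[:,2:]; u=u*(1+k*(u**2).sum(1,keepdims=True)); return u@K[:2,:2].T+K[:2,2]
def ray(s,px):
    R,t,K,k=cam(s); d=np.linalg.solve(K,np.array([px[0],px[1],1.]))[:2]; u=d.copy()
    for _ in range(30): u=d/(1+k*(u@u))
    return -R.T@t, R.T@np.array([u[0],u[1],1.])
def atz(s,px,z):
    o,d=ray(s,px); return o+d*(z-o[2])/d[2]
def tri(obs):
    A=np.zeros((3,3));b=np.zeros(3)
    for s,px in obs:
        o,d=ray(s,px); d=d/np.linalg.norm(d); M=np.eye(3)-np.outer(d,d); A+=M;b+=M@o
    p=np.linalg.solve(A,b); return p,[np.round(proj(s,p)[0]-px,1) for s,px in obs]
E
python3 - <<'E'
from h import *
np.set_printoptions(precision=3,suppress=True)
S={n:snapshot(n) for n in("scene","top","wrist")}
for n,s in S.items():
    cv2.imwrite(f"pics/{n}0.png",s["pixels"]); R,t,K,k=cam(s); print(n,-R.T@t,R[2],K[0,0],k)
for th in ["station","hook_bar","hook_saddle","beaker","dish","basket","bail_notch","basket_grip","mount","microscope","swivel","loupe"]:
    for n,s in S.items():
        print(th,n,[(np.round(d["location"]).astype(int).tolist(),round(d["conf"],2)) for d in look_for(s,th)[:4]])
E
```

```text
scene [ 0.004 -0.74   0.966] [ 0.445  0.569 -0.691] 519.0543202507839 -0.11273258217429728
top [0.3   0.021 1.283] [ 0.205 -0.061 -0.977] 431.4844579581232 0.0187238934928879
wrist [0.202 0.596 0.372] [ 0.262 -0.127 -0.957] 315.4081908781506 0.008063443107001482
station scene [([231, 195], 0.73), ([383, 333], 0.47)]
station top [([214, 235], 0.66)]
station wrist [([96, 391], 0.66)]
hook_bar scene [([226, 165], 0.84)]
hook_bar top [([212, 226], 0.81)]
hook_bar wrist []
hook_saddle scene [([229, 162], 0.61)]
hook_saddle top [([210, 233], 0.72)]
hook_saddle wrist [([94, 390], 0.3)]
beaker scene [([263, 201], 0.56)]
beaker top [([244, 207], 0.7)]
beaker wrist []
dish scene [([200, 195], 0.86)]
dish top [([200, 261], 0.88)]
dish wrist [([106, 407], 0.76)]
basket scene [([286, 295], 0.96), ([314, 289], 0.88), ([240, 270], 0.83)]
basket top [([338, 230], 0.62), ([368, 221], 0.48), ([303, 256], 0.45)]
basket wrist [([103, 408], 0.26)]
bail_notch scene [([317, 310], 0.77), ([283, 292], 0.77), ([245, 270], 0.71)]
bail_notch top [([306, 255], 0.75), ([339, 233], 0.62), ([369, 226], 0.5)]
bail_notch wrist []
basket_grip scene [([314, 309], 0.8), ([285, 292], 0.68), ([240, 269], 0.62), ([313, 315], 0.61)]
basket_grip top [([303, 255], 0.75), ([336, 232], 0.72), ([368, 220], 0.43)]
basket_grip wrist []
mount scene [([323, 277], 0.55), ([314, 262], 0.48)]
mount top [([365, 224], 0.63), ([333, 200], 0.41), ([366, 219], 0.37)]
mount wrist []
microscope scene [([314, 306], 0.73), ([226, 167], 0.42), ([228, 199], 0.21)]
microscope top []
microscope wrist [([96, 390], 0.48)]
swivel scene [([227, 168], 0.62)]
swivel top [([212, 225], 0.67)]
swivel wrist []
loupe scene [([295, 236], 0.8)]
loupe top [([286, 200], 0.42)]
loupe wrist []
```

```bash
python3 - <<'E'
import cv2
a=cv2.imread("pics/scene0.png")[120:345,150:430];b=cv2.imread("pics/top0.png")[140:330,160:440]
cv2.imwrite("pics/s1.png",cv2.resize(a,None,fx=2.67,fy=2.67,interpolation=3))
cv2.imwrite("pics/t1.png",cv2.resize(b,None,fx=2.8,fy=2.8,interpolation=3))
E
```

```text
(no output)
```

View pics/s1.png

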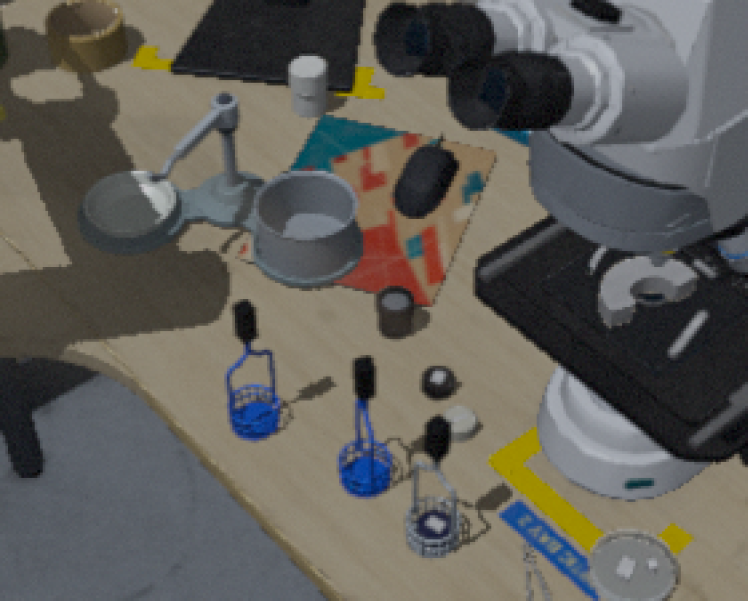

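View pics/t1.png

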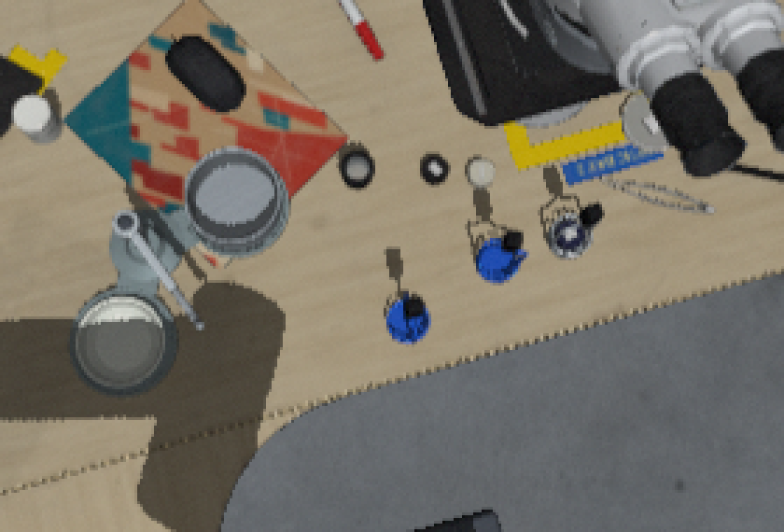

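The scene view shows the station with the beaker at (264,202), the dish at (199,198) and the hook arm near the dish. The steel basket stands at (312,318) with its grip at (314,284). Two blue look-alikes stand to its left. In the top view the steel basket is the right-hand one of the three, with its grip at (371,216).

```bash
python3 - <<'E'
from h import *
np.set_printoptions(precision=3,suppress=True)
s=snapshot("scene");t=snapshot("top")
def c(n,a,b):
    a=(a[0]/2.67+150,a[1]/2.67+120);b=(b[0]/2.8+160,b[1]/2.8+140)
    p,r=tri([(s,a),(t,b)]);print(n,p,r);return p
post=c("nut",(225,98),(125,219))
tip=c("tip",(152,177),(199,325))
bk=c("beaker rim",(305,218),(236,196))
ds=c("dish rim",(130,207),(121,337))
g=c("grip",(437,438),(592,213))
cup=c("cup",(433,522),(570,236))
c("blue2 grip",(364,378),(513,240)); c("blue1",(245,322),(414,306)); c("loupe top",(396,303),(357,165))
m=c("mounta",(438,378),(434,167)); c("mountb",(459,418),(480,171)); c("petri",(635,565),(650,120))
mid=(bk+ds)/2
P=post[:2]
for n,q in(("bk",bk),("ds",ds),("tip",tip)):
    v=q[:2]-P; print(n,np.hypot(*v),np.degrees(np.arctan2(v[1],v[0])))
E
```

```text
nut [0.576 0.166 0.139] [array([ 0.5, -0.2]), array([-0.1,  0.5])]
tip [0.46  0.123 0.131] [array([-0.1,  0. ]), array([ 0., -0.])]
beaker rim [0.59  0.061 0.047] [array([ 0.9, -0.3]), array([-0.1,  0.8])]
dish rim [0.483 0.216 0.016] [array([ 1.1, -0.3]), array([-0.2,  1.1])]
grip [ 0.461 -0.271  0.132] [array([ 0.6, -0.2]), array([-0.1,  0.5])]
cup [ 0.461 -0.27   0.02 ] [array([-0.1,  0. ]), array([ 0., -0.])]
blue2 grip [ 0.457 -0.189  0.132] [array([ 0.5, -0.2]), array([-0.1,  0.4])]
blue1 [ 0.421 -0.079  0.13 ] [array([ 0.6, -0.2]), array([-0.1,  0.5])]
loupe top [ 0.592 -0.071  0.032] [array([ 0.6, -0.2]), array([-0.1,  0.5])]
mounta [ 0.573 -0.153  0.012] [array([ 0.5, -0.2]), array([-0.1,  0.4])]
mountb [ 0.555 -0.199  0.013] [array([ 0.3, -0.1]), array([-0. ,  0.2])]
petri [ 0.564 -0.398  0.005] [array([-0.8,  0.3]), array([ 0.1, -0.6])]
bk 0.10620762815107243 -82.50561283603788
ds 0.10540913482239962 152.14244178897005
tip 0.123780424416196 -159.42771443112977
```

```bash
python3 - <<'E'
from h import *
np.set_printoptions(precision=3,suppress=True)
st=get_state(); print(st["time"],np.array(st["eef_rot"]),st["opening"])
R=np.array(st["eef_rot"]);w=snapshot("wrist");Rc,t,K,k=cam(w);o=-Rc.T@t
print("cam in tool",R.T@(o-np.array(st["tool_pos"])),"cam fwd in tool",R.T@Rc[2])
a=np.radians(-159.4);post=np.array([.576,.166]);print("hook_bar",post+.06*np.array([np.cos(a),np.sin(a)]))
E
```

```text
2.05 [[-0.902  0.432  0.   ]
 [ 0.432  0.902  0.   ]
 [-0.     0.    -1.   ]] 0.08545481971407076
cam in tool [ 0.075  0.    -0.128] cam fwd in tool [-0.291  0.001  0.957]
hook_bar [0.52  0.145]
```

```bash

python3 -m pendant '{"angular":[[0,0,-6.7],[0,0,-6.7],[0,0,-6.7],[0,0,-6.7],[0,0,-6.7],[0,0,-6.7],[0,0,-6.7],[0,0,-6.7]],"dp":[[0.014,-0.022,0],[0.014,-0.022,0],[0.014,-0.022,0],[0.014,-0.022,0],[0.014,-0.022,0],[0.014,-0.022,0],[0.014,-0.022,0],[0.014,-0.022,0]],"fingers":[0.3,0.3,0.3,0.3,0.3,0.3,0.3,0.3]}' 40
python3 -m pendant '{"angular":[[0,0,-6.7],[0,0,-6.7],[0,0,-6.7],[0,0,-6.7],[0,0,-6.7],[0,0,-6.7],[0,0,-6.7],[0,0,-6.7]],"dp":[[0.014,-0.022,0],[0.014,-0.022,0],[0.014,-0.022,0],[0.014,-0.022,0],[0.014,-0.022,0],[0.014,-0.022,0],[0.014,-0.022,0],[0.014,-0.022,0]],"fingers":[0.3,0.3,0.3,0.3,0.3,0.3,0.3,0.3]}'
python3 -m pendant '{"angular":[[0,0,-6.7],[0,0,-6.7],[0,0,-6.7],[0,0,-6.7],[0,0,0],[0,0,0],[0,0,0],[0,0,0]],"dp":[[0.013,-0.033,0],[0.013,-0.034,0],[0,0,0],[0,0,0],[0,0,0],[0,0,0],[0,0,0],[0,0,0]],"fingers":[0.3,0.3,0.3,0.3,0.3,0.3,0.3,0.3]}'
python3 - <<'E'
from h import *
w=snapshot("wrist");print(get_state()["joint_pos"]); cv2.imwrite("pics/w1.png",w["pixels"])
for n in("hook_bar","hook_saddle"):print(n,look_for(w,n)[:2])
E
```

```text
time: 2.77
tool_pos: [0.3826, 0.3865, 0.2454]
eef_rot: [[-0.182, 0.983, 0.0], [0.983, 0.182, 0.0], [0.0, 0.0, -1.0]]
contact_force: [0.5, -0.0, -0.2]
opening: 0.0599
grip_force: 0.0
time: 3.43
tool_pos: [0.4947, 0.2105, 0.2455]
eef_rot: [[0.684, 0.73, 0.0], [0.73, -0.684, 0.0], [0.0, 0.0, -1.0]]
contact_force: [1.2, 0.3, 0.7]
opening: 0.0596
grip_force: 0.0
time: 4.1
tool_pos: [0.5199, 0.1451, 0.2453]
eef_rot: [[0.936, 0.351, 0.0], [0.351, -0.936, 0.0], [0.0, -0.0, -1.0]]
contact_force: [0.6, -0.2, -0.5]
opening: 0.0602
grip_force: 0.0
[1.09752407e+01 8.27556291e+00 1.05123723e+02 8.60036094e-04
 6.65978574e+01 8.04456605e+01]
hook_bar [{'location': [277.6, 166.9], 'conf': 0.69}, {'location': [548.3, 317.5], 'conf': 0.61}]
hook_saddle [{'location': [279.4, 166.9], 'conf': 0.93}]
```

View pics/w1.png

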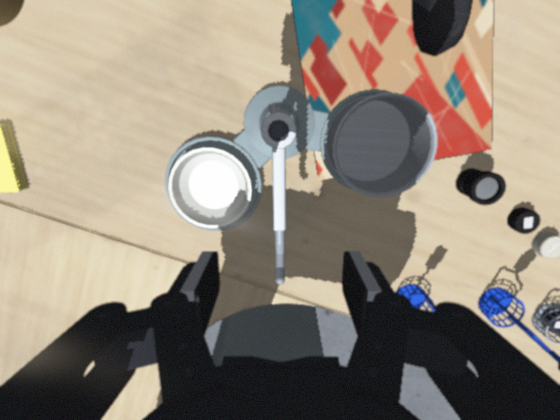

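The wrist view shows the arm running from the nut at (278,128) to the tip at (281,282). The dish is at (213,184) and the beaker at (381,142), so the arm lies about midway between the jaws.

```bash
python3 - <<'E'
from h import *
np.set_printoptions(precision=4,suppress=True)
w=snapshot("wrist")
nut=atz(w,(278,127),.143);tip=atz(w,(281,281),.139);bk=atz(w,(381,142),.068);ds=atz(w,(213,184),.032)
for n,q in(("nut",nut),("tip",tip),("bk",bk),("ds",ds)):
    v=(q-nut)[:2];print(n,q,np.hypot(*v),np.degrees(np.arctan2(v[1],v[0])))
# arm edge mid at several pixels
print(atz(w,(279,170),.135),atz(w,(279.3,215),.135))
g=w["pixels"].astype(int).sum(2)
for r in(165,185,210): print(r,g[r,268:292])
E
```

```text
nut [0.5765 0.169  0.143 ] 0.0 0.0
tip [0.4597 0.1229 0.139 ] 0.12562063694990963 -158.48391078981658
bk [0.594  0.0713 0.068 ] 0.09926261825337375 -79.87406955613204
ds [0.488  0.2138 0.032 ] 0.09925399590096405 153.17419294604943
[0.5465 0.157  0.135 ] [0.5125 0.1441 0.135 ]
165 [585 584 581 563 562 664 713 734 735 734 733 731 724 719 703 665 557 504
 548 570 570 578 575 573]
185 [417 373 379 421 503 625 709 738 742 738 735 731 729 726 708 675 566 495
 542 582 580 580 574 584]
210 [275 274 275 272 327 485 679 737 743 743 740 737 734 728 717 691 581 406
 302 270 287 280 286 284]
```

```bash

python3 -m pendant '{"angular":[[0,0,0],[0,0,0],[0,0,0],[0,0,0],[0,0,0],[0,0,0],[0,0,0],[0,0,0]],"dp":[[0,0.001,-0.03],[0,0,-0.03],[0,0,-0.03],[0,0,-0.03],[0,0,0],[0,0,0],[0,0,0],[0,0,0]],"fingers":[0.3,0.3,0.3,0.3,0.3,1,1,1]}' 30
python3 -m pendant '{"angular":[[0,0,0],[0,0,0],[0,0,0],[0,0,0],[0,0,0],[0,0,0],[0,0,0],[0,0,0]],"dp":[[0,0,0],[0,0,0],[0,0,0],[0,0,0],[0,0,0],[0,0,0],[0,0,0],[0,0,0]],"fingers":[1,1,1,1,1,1,1,1]}'
python3 - <<'E'
from math import *
px,py=.5762,.1678
prev=None
for i in range(0,14):
    a=radians(-159+77.5*i/12) ; p=(px+.06*cos(a),py+.06*sin(a))
    if prev: print(i,[round(p[0]-prev[0],4),round(p[1]-prev[1],4)])
    prev=p
E
```

```text
time: 4.97
tool_pos: [0.5222, 0.1461, 0.1278]
eef_rot: [[0.937, 0.349, 0.005], [0.349, -0.937, 0.001], [0.005, 0.001, -1.0]]
contact_force: [0.1, -0.4, 0.5]
opening: 0.0234
grip_force: 0.0
time: 5.63
tool_pos: [0.5218, 0.1465, 0.1278]
eef_rot: [[0.937, 0.35, 0.004], [0.35, -0.937, 0.001], [0.005, 0.0, -1.0]]
contact_force: [-0.2, 2.2, 6.0]
opening: 0.0093
grip_force: 29.7
1 [0.0028, -0.0062]
2 [0.0034, -0.0058]
3 [0.0041, -0.0054]
4 [0.0047, -0.0049]
5 [0.0052, -0.0043]
6 [0.0056, -0.0037]
7 [0.006, -0.0031]
8 [0.0063, -0.0024]
9 [0.0066, -0.0016]
10 [0.0067, -0.0009]
11 [0.0068, -0.0001]
12 [0.0067, 0.0006]
13 [0.0066, 0.0014]
```

```bash

python3 -m pendant '{"angular":[[0,0,6.46],[0,0,6.46],[0,0,6.46],[0,0,6.46],[0,0,6.46],[0,0,6.46],[0,0,0],[0,0,0]],"dp":[[0.0028,-0.0062,0],[0.0034,-0.0058,0],[0.0041,-0.0054,0],[0.0047,-0.0049,0],[0.0052,-0.0043,0],[0.0056,-0.0037,0],[0,0,0],[0,0,0]],"fingers":[1,1,1,1,1,1,1,1]}'
python3 -m pendant '{"angular":[[0,0,6.46],[0,0,6.46],[0,0,6.46],[0,0,6.46],[0,0,6.46],[0,0,6.46],[0,0,0],[0,0,0]],"dp":[[0.006,-0.0031,0],[0.0063,-0.0024,0],[0.0066,-0.0016,0],[0.0067,-0.0009,0],[0.0068,-0.0001,0],[0.0067,0.0006,0],[0,0,0],[0,0,0]],"fingers":[1,1,1,1,1,1,1,1]}'
```

```text
time: 6.3
tool_pos: [0.5471, 0.1176, 0.1278]
eef_rot: [[0.512, 0.859, 0.003], [0.859, -0.512, 0.004], [0.005, 0.0, -1.0]]
contact_force: [-3.3, 7.1, 7.1]
opening: 0.0095
grip_force: 35.4
time: 6.97
tool_pos: [0.5842, 0.1113, 0.1278]
eef_rot: [[-0.139, 0.99, -0.002], [0.99, 0.139, 0.005], [0.006, -0.001, -1.0]]
contact_force: [-6.5, 9.1, 10.4]
opening: 0.0093
grip_force: 35.0
```

```bash

python3 -m pendant '{"angular":[[0,0,0],[0,0,0],[0,0,0],[0,0,0],[0,0,0],[0,0,0],[0,0,0],[0,0,0]],"dp":[[0,0,0],[0,0,0],[0,0,0],[0,0,0],[0,0,0.02],[0,0,0.035],[0,0,0.035],[0,0,0.03]],"fingers":[0.5,0.4,0.3,0.3,0.3,0.3,0.3,0.3]}'
python3 -m pendant '{"angular":[[0,0,0],[0,0,0],[0,0,0],[0,0,0],[0,0,0],[0,0,0],[0,0,0],[0,0,0]],"dp":[[0,-0.03,0.03],[0,-0.03,0.01],[0,-0.01,0],[0,0,0],[0,0,0],[0,0,0],[0,0,0],[0,0,0]],"fingers":[0.3,0.3,0.3,0.3,0.3,0.3,0.3,0.3]}'
python3 - <<'E'
from h import *
w=snapshot("wrist"); cv2.imwrite("pics/w2.png",cv2.resize(w["pixels"][60:360,100:500],None,fx=2,fy=2,interpolation=3))
for n in("hook_bar","hook_saddle","beaker"):print(n,look_for(w,n)[:2])
E
```

```text
time: 7.63
tool_pos: [0.5852, 0.1073, 0.2469]
eef_rot: [[-0.137, 0.991, 0.001], [0.991, 0.137, -0.0], [-0.0, 0.0, -1.0]]
contact_force: [0.3, 0.6, -0.8]
opening: 0.06
grip_force: 0.0
time: 8.3
tool_pos: [0.5843, 0.0394, 0.2833]
eef_rot: [[-0.139, 0.99, -0.002], [0.99, 0.139, 0.0], [0.001, -0.002, -1.0]]
contact_force: [1.0, -0.4, -0.1]
opening: 0.0595
grip_force: 0.0
hook_bar [{'location': [292.4, 76.7], 'conf': 0.91}, {'location': [209.4, 17.5], 'conf': 0.26}]
hook_saddle [{'location': [292.0, 74.1], 'conf': 0.89}]
beaker []
```

View pics/w2.png

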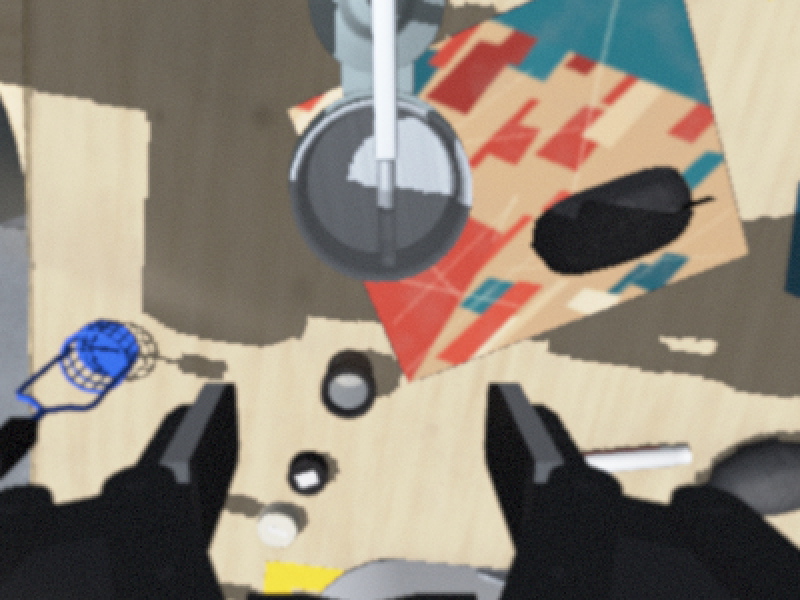

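The view shows the arm now running out over the beaker. The beaker rim is centred near (290,154) in the full picture and the tip is at (294,192). Next I check the angles with the calibration.

```bash
python3 - <<'E'
from h import *
np.set_printoptions(precision=4,suppress=True)
w=snapshot("wrist");t=snapshot("top");s=snapshot("scene")
# rim ellipse fit by projecting circle of r=51 at z=.068 to edge pixels
from scipy.optimize import least_squares
th=np.linspace(0,2*np.pi,60)
crop=np.array([(289,180),(472,188),(310,245),(450,245),(380,282),(340,272),(425,270)],float)/2+[100,60]
def f(c): 
    P=np.array([atz(w,q,.068) for q in crop]); return np.hypot(P[:,0]-c[0],P[:,1]-c[1])-.051
r=least_squares(f,[.59,.063]);print("rim",r.x,f(r.x))
tip=atz(w,(294,191),.137);bar=atz(w,(292.2,80),.135);sad=atz(w,(100+386/2,60+190/2),.124)
print("tip",tip,"bar",bar,"sad",sad); v=(tip-bar)[:2];print(np.degrees(np.arctan2(v[1],v[0])))
u=v/np.hypot(*v); print("perp offset of beaker from arm line", np.cross(u,r.x-bar[:2]), "along from tip",u@(r.x-tip[:2]))
cv2.imwrite("pics/c.png",np.hstack([cv2.resize(x,(400,300),interpolation=3) for x in(t["pixels"][150:300,180:380],s["pixels"][130:280,180:380])]))
for n,x in(("t",t),("s",s)): print(n,[(d["location"],d["conf"]) for d in look_for(x,"hook_saddle")[:1]],proj(x,[*(tip[:2]),.137]))
E
```

```text
rim [0.5914 0.0665] [-0.001  -0.0012 -0.0015 -0.0015  0.0009  0.0002  0.0006]
tip [0.596  0.0445 0.137 ] bar [0.5805 0.1366 0.135 ] sad [0.591  0.0746 0.124 ]
-80.43653057069577
perp offset of beaker from arm line -0.0008762853530319848 along from tip -0.022488652977225233
t [([202.6, 221.4], 0.63)] [[246.4877 200.1458]]
s [([240.4, 163.8], 0.84)] [[269.9443 177.1008]]<stdin>:13: DeprecationWarning: Arrays of 2-dimensional vectors are deprecated. Use arrays of 3-dimensional vectors instead. (deprecated in NumPy 2.0)
```

View pics/c.png

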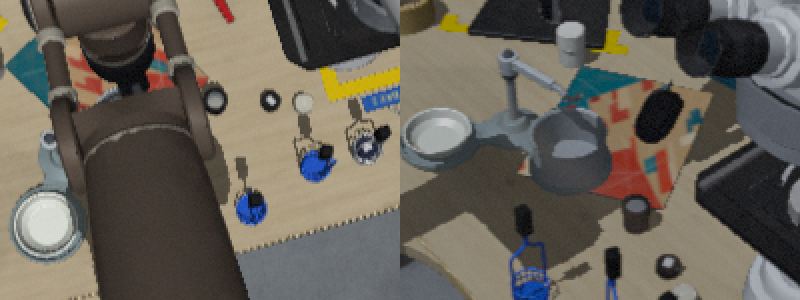

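The arm line passes within 1 mm of the beaker's centre, and the tip lies 22.5 mm beyond it against 23 mm expected. The swing is therefore good, and I go on to the basket.

```bash

python3 -m pendant '{"angular":[[0,0,0],[0,0,0],[0,0,0],[0,0,0],[0,0,0],[0,0,0],[0,0,0],[0,0,0]],"dp":[[-0.0125,-0.031,0],[-0.0125,-0.031,0],[-0.0125,-0.031,0],[-0.0125,-0.031,0],[-0.0125,-0.031,0],[-0.0125,-0.031,0],[-0.0125,-0.031,0],[-0.0125,-0.031,0]],"fingers":[0.3,0.3,0.3,0.3,0.3,0.3,0.3,0.3]}'
python3 -m pendant '{"angular":[[0,0,0],[0,0,0],[0,0,0],[0,0,0],[0,0,0],[0,0,0],[0,0,0],[0,0,0]],"dp":[[-0.012,-0.031,0],[-0.012,-0.031,0],[0,0,0],[0,0,0],[0,0,0],[0,0,0],[0,0,0],[0,0,0]],"fingers":[0.3,0.3,0.3,0.3,0.3,0.3,0.3,0.3]}'
python3 - <<'E'
from h import *
w=snapshot("wrist"); cv2.imwrite("pics/w3f.png",w["pixels"]);cv2.imwrite("pics/w3.png",cv2.resize(w["pixels"][100:300,180:400],None,fx=3,fy=3,interpolation=3))
for n in("basket","basket_grip","bail_notch"):print(n,look_for(w,n)[:3])
E
```

```text
time: 9.42
tool_pos: [0.4842, -0.211, 0.2851]
eef_rot: [[-0.138, 0.99, 0.001], [0.99, 0.138, -0.0], [-0.0, 0.001, -1.0]]
contact_force: [0.3, -0.0, -0.0]
opening: 0.06
grip_force: 0.0
time: 10.08
tool_pos: [0.4615, -0.2705, 0.2847]
eef_rot: [[-0.14, 0.99, 0.0], [0.99, 0.14, 0.0], [0.0, 0.0, -1.0]]
contact_force: [1.1, -0.6, 0.3]
opening: 0.0597
grip_force: 0.0
basket [{'location': [281.4, 177.5], 'conf': 0.76}, {'location': [268.7, 8.6], 'conf': 0.71}, {'location': [288.9, 98.8], 'conf': 0.66}]
basket_grip [{'location': [286.2, 103.0], 'conf': 0.92}, {'location': [271.0, 5.6], 'conf': 0.92}, {'location': [278.8, 178.3], 'conf': 0.64}]
bail_notch [{'location': [284.3, 101.0], 'conf': 0.97}, {'location': [278.3, 176.0], 'conf': 0.75}, {'location': [268.9, 4.4], 'conf': 0.74}]
```

View pics/w3.png

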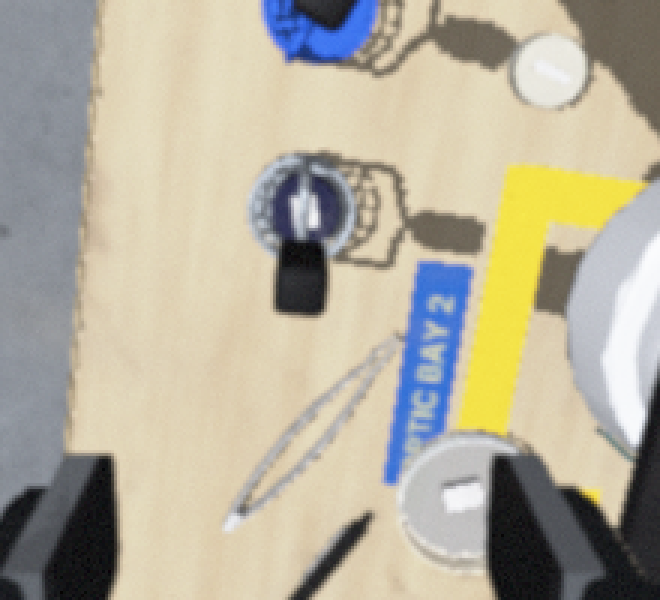

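The close view shows the steel basket with its cup at crop (302,208), the mount inside and the grip top near crop (301,296). The bail lies along the image vertical, so the basket's x is about along tool y (8°). The grip faces line up with the jaws.

```bash
python3 - <<'E'
from h import *
np.set_printoptions(precision=4,suppress=True)
w=snapshot("wrist");t=snapshot("top");s=snapshot("scene")
f=lambda x,y:(x/3+180,y/3+100)
print("cup z.026",atz(w,f(302,205),.026),"grip mid .15",atz(w,f(301,298),.150), "grip side mid .131",atz(w,f(301,275),.131))
print(tri([(w,f(301,275)),(s,(313.7,284)),(t,(371.4,216))]))
a=np.radians(8)
for yaw in(0,8,16):
    a=np.radians(yaw);X=np.array([np.cos(a),np.sin(a),0]);Y=np.array([-X[1],X[0],0])
    b=np.array([.461,-.271,0])
    for nm,P in(("legs",[b+Y*.0215+[0,0,.026],b-Y*.0215+[0,0,.026]]),("top",[b+X*i*.008+Y*j*.008+[0,0,.15] for i,j in((1,1),(-1,1),(-1,-1),(1,-1))])):
        print(yaw,nm,((proj(w,P)-[180,100])*3).round(0).tolist())
g=w["pixels"][100:300,180:400].astype(int).sum(2)
for r in range(78,108,2): print(r*3,"".join("#" if v<120 else "." for v in g[r,80:120]))
E
```

```text
cup z.026 [ 0.4608 -0.2669  0.026 ] grip mid .15 [ 0.4609 -0.2715  0.15  ] grip side mid .131 [ 0.4606 -0.2695  0.131 ]
(array([ 0.4612, -0.2702,  0.1318]), [array([0.5, 1. ]), array([ 0.4, -0.2]), array([-0.3,  0.6])])
0 legs [[309.0, 163.0], [294.0, 265.0]]
0 top [[333.0, 274.0], [278.0, 266.0], [271.0, 319.0], [325.0, 326.0]]
8 legs [[301.0, 163.0], [301.0, 265.0]]
8 top [[330.0, 270.0], [274.0, 270.0], [274.0, 323.0], [329.0, 323.0]]
16 legs [[294.0, 163.0], [308.0, 265.0]]
16 top [[325.0, 266.0], [270.0, 274.0], [278.0, 326.0], [333.0, 319.0]]
234 ........................................
240 ...............####...####..............
246 ..............#############.............
252 ..............##############............
258 ..............##############............
264 ..............##############............
270 .....................###.###............
276 ...........................#............
282 .........................###............
288 ....................#..#####............
294 .............#......####.###............
300 .............##.....#######.............
306 ..................#.#######.............
312 ........................................
318 ........................................
```

```bash

python3 -m pendant '{"angular":[[0,0,-1],[0,0,0],[0,0,0],[0,0,0],[0,0,0],[0,0,0],[0,0,0],[0,0,0]],"dp":[[0,0.0005,-0.035],[0,0,-0.035],[0,0,-0.03],[0,0,-0.03],[0,0,-0.022],[0,0,0],[0,0,0],[0,0,0]],"fingers":[0.3,0.3,0.3,0.3,0.3,0.3,0.6,0.6]}' 50
python3 -m pendant '{"angular":[[0,0,0],[0,0,0],[0,0,0],[0,0,0],[0,0,0],[0,0,0],[0,0,0],[0,0,0]],"dp":[[0,0,0],[0,0,0],[0,0,0],[0,0,0],[0,0,0],[0,0,0],[0,0,0],[0,0,0]],"fingers":[0.7,0.75,0.8,0.9,1,1,1,1]}'
```

```text
time: 11.1
tool_pos: [0.462, -0.2718, 0.1341]
eef_rot: [[-0.121, 0.993, 0.002], [0.993, 0.121, -0.001], [-0.002, 0.002, -1.0]]
contact_force: [-0.8, -0.1, -0.4]
opening: 0.0367
grip_force: 0.0
time: 11.77
tool_pos: [0.462, -0.2721, 0.1346]
eef_rot: [[-0.121, 0.993, 0.002], [0.993, 0.121, -0.002], [-0.002, 0.002, -1.0]]
contact_force: [-2.0, -0.2, 7.0]
opening: 0.0152
grip_force: 49.6
```

```bash

python3 -m pendant '{"angular":[[0,0,0],[0,0,0],[0,0,0],[0,0,0],[0,0,0],[0,0,0],[0,0,0],[0,0,0]],"dp":[[0,0,0.01],[0,0,0.02],[0,0,0.028],[0,0,0.028],[0,0,0.028],[0,0,0.028],[0,0,0.02],[0,0,0.008]],"fingers":[1,1,1,1,1,1,1,1]}'
python3 -m pendant '{"angular":[[0,0,-5.5],[0,0,-5.5],[0,0,-5.5],[0,0,-5.5],[0,0,-5.5],[0,0,-5.5],[0,0,-5.5],[0,0,-5.5]],"dp":[[0.0047,0.0093,0],[0.0093,0.0186,0],[0.0093,0.0186,0],[0.0093,0.0186,0],[0.0093,0.0186,0],[0.0093,0.0186,0],[0.0093,0.0186,0],[0.0093,0.0186,0]],"fingers":[1,1,1,1,1,1,1,1]}'
python3 -m pendant '{"angular":[[0,0,-5.5],[0,0,-5.5],[0,0,-5.5],[0,0,-5.5],[0,0,-5.5],[0,0,-5.5],[0,0,-5.5],[0,0,-5.5]],"dp":[[0.0093,0.0186,0],[0.0093,0.0186,0],[0.0093,0.0186,0],[0.0093,0.0186,0],[0.0093,0.0186,0],[0.0093,0.0186,0],[0.0093,0.0186,0],[0.0047,0.0093,0]],"fingers":[1,1,1,1,1,1,1,1]}'
python3 -m pendant '{"angular":[[0,0,0],[0,0,0],[0,0,0],[0,0,0],[0,0,0],[0,0,0],[0,0,0],[0,0,0]],"dp":[[0,0,-0.01],[0,0,-0.02],[0,0,-0.02],[0,0,-0.02],[0,0,-0.015],[0,0,-0.005],[0,0,0],[0,0,0]],"fingers":[1,1,1,1,1,1,1,1]}'
python3 - <<'E'
from h import *
s=snapshot("scene");w=snapshot("wrist"); print(get_state()["joint_pos"])
cv2.imwrite("pics/c2.png",np.hstack([cv2.resize(s["pixels"][130:280,190:340],(450,450),interpolation=3),cv2.resize(w["pixels"][0:300,160:393],(350,450),interpolation=3)]))
E
```

```text
time: 12.43
tool_pos: [0.4624, -0.2719, 0.307]
eef_rot: [[-0.121, 0.993, 0.005], [0.993, 0.121, -0.004], [-0.004, 0.005, -1.0]]
contact_force: [0.4, -0.9, -1.2]
opening: 0.0154
grip_force: 48.9
time: 13.1
tool_pos: [0.5302, -0.1303, 0.3014]
eef_rot: [[0.607, 0.795, -0.002], [0.795, -0.607, 0.001], [-0.001, -0.003, -1.0]]
contact_force: [-0.2, -0.2, -0.6]
opening: 0.0151
grip_force: 48.9
time: 13.77
tool_pos: [0.6004, 0.0103, 0.3012]
eef_rot: [[0.988, 0.152, -0.002], [0.152, -0.988, 0.002], [-0.002, -0.002, -1.0]]
contact_force: [-0.5, -0.2, -0.3]
opening: 0.0154
grip_force: 48.9
time: 14.43
tool_pos: [0.6001, 0.0074, 0.2123]
eef_rot: [[0.988, 0.156, -0.001], [0.156, -0.988, -0.0], [-0.001, -0.0, -1.0]]
contact_force: [1.2, -0.7, -1.7]
opening: 0.0153
grip_force: 48.9
[-3.42635548e+00  1.67803446e+01  9.85801047e+01 -2.67134991e-03
  6.45168178e+01  7.76346978e+01]
```

View pics/c2.png

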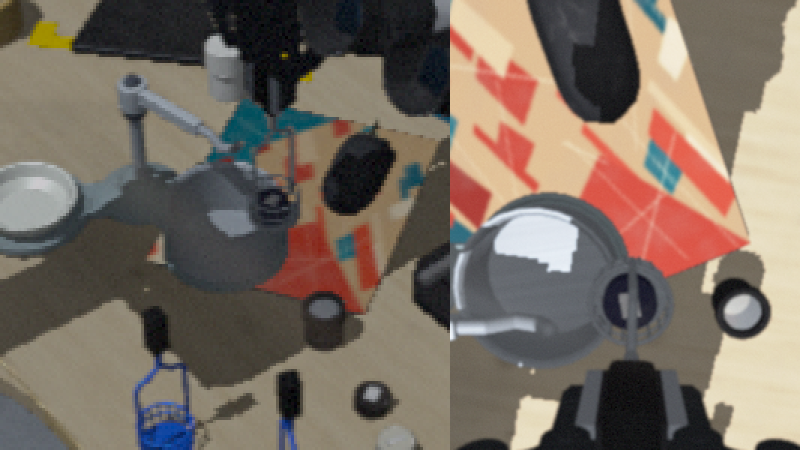

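The basket is held level with the mount in it. In the scene view the hook tip at crop (242,150) faces the bail window at crop x 255-293. In the wrist view the tip is at crop (545,328) and the bail at x=632.

```bash
python3 - <<'E'
from h import *
np.set_printoptions(precision=4,suppress=True)
w=snapshot("wrist");s=snapshot("scene");st=get_state();print(st["tool_pos"])
f=lambda x,y:(160+(x-450)*233/350,y*300/450)
print("tip w",atz(w,f(545,328),.135),"bar",atz(w,f(485,325),.12),"rim ctr",atz(w,f(541,281),.068))
print("tri tip",tri([(w,f(545,328)),(s,(270.5,180))]))
b=np.array(st["tool_pos"]);z0=b[2]-.1346
for z in(.026,.081,.093): print(z,(proj(w,[b[0],b[1],z0+z])[0]-[160,0])*1.5+[450,0], (proj(s,[b[0],b[1],z0+z])[0]-[190,130])*3)
print("mount",atz(w,f(629,300),z0+.018))
E
```

```text
[0.6015 0.0077 0.2142]
tip w [0.5957 0.0476 0.135 ] bar [0.5871 0.0791 0.12  ] rim ctr [0.5997 0.0621 0.068 ]
tri tip (array([0.5953, 0.0461, 0.1284]), [array([ 3.6, -2.1]), array([-1.1, -0.5])])
0.026 [631.7749 310.408 ] [273.6689 189.6311]
0.081 [632.1606 349.7302] [272.8612 138.6178]
0.093 [632.2742 361.3146] [272.6782 127.0806]
mount [0.6046 0.0098 0.0976]
```

```bash

python3 -m pendant '{"angular":[[0,0,0],[0,0,0],[0,0,0],[0,0,0],[0,0,0],[0,0,0],[0,0,0],[0,0,0]],"dp":[[-0.0014,0.009,0],[-0.0016,0.010,0],[-0.0016,0.010,0],[-0.0016,0.010,0],[-0.0016,0.010,0],[-0.0014,0.009,0],[0,0,0],[0,0,0]],"fingers":[1,1,1,1,1,1,1,1]}'
python3 - <<'E'
from h import *
s=snapshot("scene");w=snapshot("wrist")
cv2.imwrite("pics/c3.png",np.hstack([cv2.resize(s["pixels"][140:240,210:310],(450,450),interpolation=3),cv2.resize(w["pixels"][70:300,160:339],(350,450),interpolation=3)]))
E
```

```text
time: 15.3
tool_pos: [0.5912, 0.0667, 0.2127]
eef_rot: [[0.988, 0.157, -0.0], [0.157, -0.988, -0.0], [-0.0, 0.0, -1.0]]
contact_force: [-0.2, 0.8, -1.5]
opening: 0.0155
grip_force: 49.0
```

View pics/c3.png

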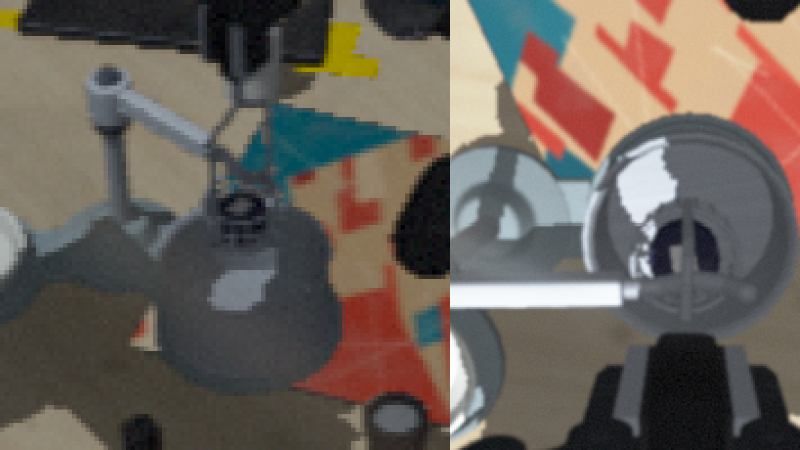

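The bail (wrist crop x=687) is now between the bar's end (625) and the upturned tip (742). The hook goes through the window, so I lower the basket.

```bash

python3 -m pendant '{"angular":[[0,0,0],[0,0,0],[0,0,0],[0,0,0],[0,0,0],[0,0,0],[0,0,0],[0,0,0]],"dp":[[0,0,-0.005],[0,0,-0.009],[0,0,-0.009],[0,0,-0.009],[0,0,-0.006],[0,0,-0.003],[0,0,0],[0,0,0]],"fingers":[1,1,1,1,1,1,1,1]}'
python3 -m pendant '{"angular":[[0,0,0],[0,0,0],[0,0,0],[0,0,0],[0,0,0],[0,0,0],[0,0,0],[0,0,0]],"dp":[[0,0,-0.001],[0,0,-0.001],[0,0,0],[0,0,0],[0,0,0],[0,0,0],[0,0,0],[0,0,0]],"fingers":[1,1,1,1,1,1,1,1]}'
python3 - <<'E'
from h import *
s=snapshot("scene");w=snapshot("wrist");print(get_state()["contact_force"])
cv2.imwrite("pics/c4.png",np.hstack([cv2.resize(s["pixels"][140:240,210:310],(450,450),interpolation=3),cv2.resize(w["pixels"][70:300,160:339],(350,450),interpolation=3)]))
E
```

```text
time: 16.07
tool_pos: [0.591, 0.0655, 0.1715]
eef_rot: [[0.988, 0.155, -0.001], [0.155, -0.988, -0.001], [-0.001, 0.0, -1.0]]
contact_force: [-1.5, -1.3, 0.2]
opening: 0.0155
grip_force: 49.0
time: 16.73
tool_pos: [0.5919, 0.0656, 0.1703]
eef_rot: [[0.988, 0.155, 0.001], [0.155, -0.988, -0.0], [0.001, 0.001, -1.0]]
contact_force: [-2.3, -4.1, 6.1]
opening: 0.0156
grip_force: 49.6
[-1.32219117 -3.6574143   6.18263235]
```

View pics/c4.png

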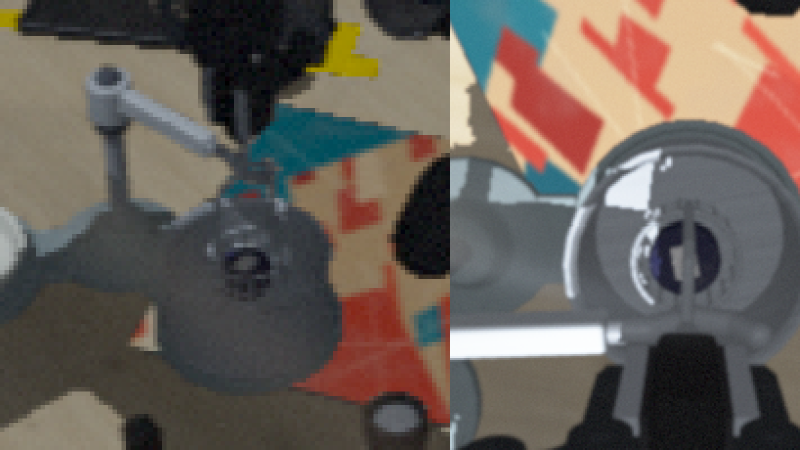

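Contact comes at a cup height of 36 mm with 6 N upward, so the bail rests on the hook. I ease 1 mm outward and release gently.

```bash

python3 -m pendant '{"angular":[[0,0,0],[0,0,0],[0,0,0],[0,0,0],[0,0,0],[0,0,0],[0,0,0],[0,0,0]],"dp":[[0.0002,-0.001,0],[0,0,0],[0,0,0],[0,0,0],[0,0,0],[0,0,0],[0,0,0],[0,0,0]],"fingers":[1,1,1,1,1,1,1,1]}' 20
python3 -m pendant '{"angular":[[0,0,0],[0,0,0],[0,0,0],[0,0,0],[0,0,0],[0,0,0],[0,0,0],[0,0,0]],"dp":[[0,0,0],[0,0,0],[0,0,0],[0,0,0],[0,0,0],[0,0,0],[0,0,0],[0,0,0]],"fingers":[0.85,0.8,0.75,0.7,0.65,0.6,0.55,0.5]}'
```

```text
time: 17.5
tool_pos: [0.592, 0.0649, 0.17]
eef_rot: [[0.988, 0.155, 0.001], [0.155, -0.988, -0.0], [0.001, 0.0, -1.0]]
contact_force: [0.6, -3.5, 4.8]
opening: 0.0151
grip_force: 49.5
time: 18.17
tool_pos: [0.5914, 0.065, 0.1695]
eef_rot: [[0.988, 0.155, -0.0], [0.155, -0.988, 0.0], [-0.0, -0.0, -1.0]]
contact_force: [0.3, -0.4, 0.7]
opening: 0.0426
grip_force: 0.0
```

```bash

python3 -m pendant '{"angular":[[0,0,0],[0,0,0],[0,0,0],[0,0,0],[0,0,0],[0,0,0],[0,0,0],[0,0,0]],"dp":[[0,0,0],[0,0,0],[0,0,0.01],[0,0,0.02],[0,0,0.03],[0,0,0.035],[0,0,0.035],[0,0,0.03]],"fingers":[0.4,0.3,0.3,0.3,0.3,0.3,0.3,0.3]}'
python3 -m pendant '{"angular":[[0,0,0],[0,0,0],[0,0,0],[0,0,0],[0,0,0],[0,0,0],[0,0,0],[0,0,0]],"dp":[[-0.03,0,0.02],[-0.04,0,0],[-0.04,0,0],[-0.03,0,0],[0,0,0],[0,0,0],[0,0,0],[0,0,0]],"fingers":[0.3,0.3,0.3,0.3,0.3,0.3,0.3,0.3]}'
python3 -m pendant '{"angular":[[0,0,0],[0,0,0],[0,0,0],[0,0,0],[0,0,0],[0,0,0],[0,0,0],[0,0,0]],"dp":[[0,0,0],[0,0,0],[0,0,0],[0,0,0],[0,0,0],[0,0,0],[0,0,0],[0,0,0]],"fingers":[0.3,0.3,0.3,0.3,0.3,0.3,0.3,0.3]}'
python3 - <<'E'
from h import *
s=snapshot("scene");w=snapshot("wrist")
for i in range(8): s2=snapshot("scene")
d=np.abs(s2["pixels"].astype(int)-s["pixels"])[130:240,200:310].sum(2);print("motion",d.max(),(d>60).sum())
cv2.imwrite("pics/c5.png",np.hstack([cv2.resize(s2["pixels"][130:230,210:310],(400,400),interpolation=3),cv2.resize(w["pixels"][0:280,160:440],(400,400),interpolation=3)]))
E
```

```text
time: 18.83
tool_pos: [0.5919, 0.0649, 0.3333]
eef_rot: [[0.988, 0.155, 0.003], [0.155, -0.988, 0.0], [0.003, 0.0, -1.0]]
contact_force: [0.6, 0.0, 0.5]
opening: 0.0596
grip_force: 0.0
time: 19.5
tool_pos: [0.4528, 0.0649, 0.3505]
eef_rot: [[0.988, 0.155, 0.002], [0.155, -0.988, 0.0], [0.002, 0.0, -1.0]]
contact_force: [-0.5, -1.2, 0.1]
opening: 0.0598
grip_force: 0.0
time: 20.17
tool_pos: [0.4516, 0.0649, 0.3497]
eef_rot: [[0.988, 0.155, -0.0], [0.155, -0.988, 0.0], [-0.0, -0.0, -1.0]]
contact_force: [-0.3, -0.2, -0.8]
opening: 0.0599
grip_force: 0.0
motion 56 0
```

View pics/c5.png

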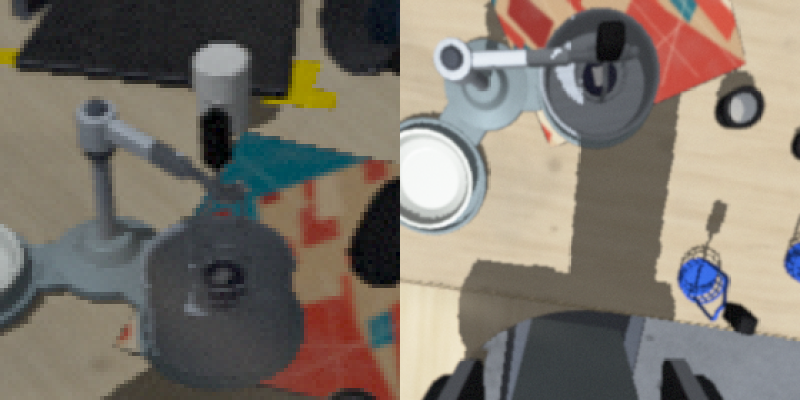

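The basket hangs upright with its cup amid the beaker at scene crop (222,282), with the mount in it. It is still and the gripper is clear, so I hand in.

```bash

python3 -m pendant '{"angular":[[0,0,0],[0,0,0],[0,0,0],[0,0,0],[0,0,0],[0,0,0],[0,0,0],[0,0,0]],"dp":[[0,0,0],[0,0,0],[0,0,0],[0,0,0],[0,0,0],[0,0,0],[0,0,0],[0,0,0]],"fingers":[0.3,0.3,0.3,0.3,0.3,0.3,0.3,0.3]}' >/dev/null
python3 -c "from bench import *; print(hand_in())"
```

```text
the job is handed in; nothing more can be done
None
```

I swung the hook arm over the steel beaker, then hung the steel wire basket on the hook by its bail; the last pictures before hand-in showed it hanging still inside the beaker with the mount in it, and I handed the job in at about 21 s.

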